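# Put the probe gauge back into the analyser's service case

### The arm

A 7-joint arm with a two-finger parallel gripper is mounted at the origin on the work surface. World frame = base frame: x ahead of the robot, y to its left, z up, the work surface at z = 0. Lengths are in m, angles in rad, forces in N, time in s.
With the tool pointing down it reaches from about 0.4 to 0.75 m from the base axis. Payload 19.5 kg.
Tool frame: the origin (TCP) lies at the very end of the fingers, on their centre line; the grasp point (between the pads) lies 19 mm behind it; z points along the fingers, y is the line along which they close (so a half turn about z gives the same grasp; the last joint's range is limited). The gripper opens to 85 mm and grips with 20 to 120 N. Pads are 22 mm wide; open, the fingers measure 114 mm over their backs; the gripper's body (76 mm by 85 mm) begins 54 mm behind the grasp point. The pads swing forward as they close: fully open they stand 13 mm farther back than shut.
Start: joints at [1.305, 0.707, -0.028, 1.485, 0.022, 0.951, -0.075], TCP at [0.128, -0.561, 0.231] pointing down, gripper open.
Joint ranges: [-2.71, 2.71], [-0.32, 2.16], [-1.57, 1.52], [0, 2.45], [-1.46, 4.6], [0, 2.02], [-2.83, 2.83]. Speed limits (rad/s): [1.89, 1.89, 2.57, 2.57, 3.01, 3.01, 3.01].

### API

Orientations are given as a unit quaternion [x, y, z, w].
In Python, from workcell import ctrl, optics, order gives the robot as it stands.
- The arm moves only by the shell command python3 -m pendant 'ROWS' [FORCE]. ROWS is JSON, a list of rows, each a list of 7 numbers: the finger opening in mm, from 0 to 85.4, then the shift along the tool's x, y, z in mm, then the turn, a rotation vector about the tool's x, y, z in rad. A call has 1 to 5 rows; each row is the pose to reach, as a shift and turn from the pose commanded when the call began, along the tool's axes at that moment; what a row does not reach only later rows make up. A row lasts 1/12 s, in which the tool goes at most 41.7 mm and 7.16 degrees, less where a joint would pass 70% of its speed; a pose out of reach is approached as far as the arm can. A call with a gripper value outside its range is refused whole. The fingers move at their own pace and stop on an object; FORCE is the grip in N (left out, the last holds). Time passes only in rows, so rows that repeat a pose let the fingers close. It gives the time, the measured TCP pose, the force, the opening and the grip force at its end, in the units of the state.
- ctrl.observe(): the state, without advancing time (a new reading comes with each control period).
- optics.capture(name): name is "scene" or "top" or "wrist"; returns the picture (420x560x3 uint8, red, green, blue); there is no depth.
- optics.get_calibration(name): a dict with "intrinsics" (3x3 intrinsics, pixels), "k1" (the pictures are not rectified: a ray, as slopes to the right and down, at radius r is drawn at 1 + k1 r^2 times it, then the intrinsics apply), "eye" and "attitude" of the camera in the world. Camera axes: x right, y up, looking along -z (the intrinsics and any distortion apply to the point x, -y, -z); pixel columns grow to the right and rows downward; lengths in m; the calibration is good to about 2 mm. A picture is of the moment at which its call begins: read the wrist's pose just before it. get_calibration takes no time and is no camera call; for the wrist camera it gives the pose at the moment of the call.
- order.hand_in(): hands the job in; it is judged then, once.
The state is a dict: "t": time; "q": joint angles; "qvel": joint speeds; "joint_torque": joint torques, N m; "eef_pos": TCP position; "tool_rot": TCP orientation; "wrist_force": force on the tool from outside, world axes, zero at the start; "moment": the same for the moment, N m; "grip_width": opening from 0.0 (shut) to 1.0 (fully open); "grasp_force": force on a finger pad.
Only numpy, scipy, OpenCV 4.12 (cv2) and the standard library are available. Lean on these libraries where they do the work, as an engineer would, in place of code of your own. Each camera call takes 0.05 s, during which the arm holds its last target. There are 200 camera calls.

### The job

The analyser's service case stands too far away: hook your fingertips behind its far wall and drag it towards you until its near wall lies flat against the steel stop bar on the bench. Then fetch the T-shaped aluminium gauge from the bench and press it fully home in its T-shaped cutout in the case's insert, down on the floor of the cutout at both ends, without ramming it. Let go, leave the case against the stop, and leave the other things on the bench where they are.

Things in the scene. Friction and masses are not known exactly. Their poses are not given: they have to be found in the camera images.
- case: open service case: a black shallow tray 170 mm (its x) x 220 mm (its y) x 37 mm tall, 1 kg, free to slide on the bench (a push of 5 to 12 N); origin under its centre, x from near wall to far wall, z up. Walls 4 mm, filled by a rigid grey insert with its top at z = 34 mm. A spanner and a hex driver in the insert's right (-y) half belong to it and stand up to 5 mm above its top
- case_front (a point): middle of the outer face of the case's near wall, 18 mm up (case frame -85, 0, 18 mm)
- case_far (a point): middle of the far wall's outer face, at its top edge (case frame +85, 0, 37 mm). At least 60 mm of bench is free behind it
- stop: fixed steel stop bar on the bench, 20 mm (its x) x 300 mm (its y) x 14 mm tall, between robot and case; origin under its centre, x pointing to the case: the face that the case must lie against is at x = +10 mm
- cutout (a point): the T-shaped cutout, at the insert's top, where gauge_mid belongs as seen from above (case frame 12, 35, 34 mm); axes as the case. 16 mm deep, 1.5 mm wider than the gauge on every side, with a 3 mm 45-degree lead-in round its mouth; the T's crossbar is at the far (+x) end, its stem points to the near wall. The gauge, home, stands 4 mm above the insert
- nib_mid (a point): middle of the cutout's length, at the insert's top (case frame 0, 35, 34 mm). Four small sprung black nibs stick out of its side walls: a pair at the crossbar's ends (x = +45 mm from here), a pair beside the stem (x = -42 mm). A gauge merely laid in rests on them 6 to 9 mm deep, its top 11 to 14 mm above the insert; each end then needs a push of about 5 to 15 N to go down, and is held
- gauge_mid (a point): grasp centre of the gauge, a T of bare aluminium 20 mm thick, 110 mm long, 0.15 kg, lying flat: a point on the stem at half thickness, by its centre of mass. x along the stem to the crossbar, z up. From here the stem (18 mm wide in y, to be grasped across) runs back to x = -67 mm; the crossbar (20 mm in x, 56 mm in y) spans x = +23 to +43 mm
- gauge_head (a point): middle of the crossbar's top face (gauge_mid + 33, 0, 10 mm)
- gauge_tail (a point): on the stem's top face near its free end (gauge_mid - 57, 0, + 10 mm)
- spanner: a loose steel open-ended spanner 130 mm long on the other side of the case, straight, not T-shaped: a bystander (origin under its middle)
- reagent: a white reagent bottle, 64 mm across, 150 mm tall: a bystander (origin at its foot)
- jar: an amber jar, 52 mm across, 70 mm tall: a bystander (origin at its foot)
- beaker: an empty white beaker, 70 mm across, 85 mm tall: a bystander (origin at its foot)
- marker: a marker pen, 130 mm long, 13 mm thick, lying on the bench: a bystander (origin under its middle)
- gauge: the same gauge; origin at the centre of its underside, mid-way along its length (gauge_mid - 12, 0, - 10 mm), same axes
Things that resemble listed ones, but are neither listed nor needed, are in the scene too. Of the things that look like the gauge, take the one that is nearest to the robot's base at the start.

How it is judged:
By the outcome, as a careful person would: the job done as asked, in the order asked, and still so for the second after the job is handed in, with the robot touching nothing.
It also fails if it takes over 64 s, if anything falls off the work surface, if the arm or the gripper's body presses on something with over 40 N, if the wrist force passes 120 N, or if a joint passes its speed limit or range.

## Working session

There is one attempt and no reset: what is moved stays moved. The work goes in short steps, Python scripts to look and compute and a shell command to move; the robot and the scene stay as the last step left them, time stands still between calls to the robot, and variables do not carry over. Pictures are saved under pics/ and viewed, at most 10 in all, crops included, and the job is handed in when it is done.

```bash
ls; mkdir -p pics; cat > h.py <<'E'
import numpy as np, cv2
from workcell import ctrl, optics, order
from scipy.spatial.transform import Rotation as R
def att(a):
    a=np.array(a,float)
    return a if a.shape==(3,3) else R.from_quat(a).as_matrix()
def snap(name,fn,crop=None,scale=1):
    c=optics.get_calibration(name); im=optics.capture(name)
    np.save('pics/'+fn+'.npy',im); import pickle; pickle.dump(c,open('pics/'+fn+'.pkl','wb'))
    o=im
    if crop: o=o[crop[1]:crop[3],crop[0]:crop[2]]
    o=cv2.resize(o,None,fx=scale,fy=scale,interpolation=cv2.INTER_CUBIC)
    cv2.imwrite('pics/'+fn+'.png',o[:,:,::-1]); return im,c
def load(fn):
    import pickle; return np.load('pics/'+fn+'.npy'),pickle.load(open('pics/'+fn+'.pkl','rb'))
def pix(c,uv,z):
    K=np.array(c['intrinsics']); 
    d=np.linalg.solve(K,[uv[0],uv[1],1.])[:2]; s=d.copy()
    for _ in range(20): s=d/(1+c['k1']*(s@s))
    r=att(c['attitude'])@np.array([s[0],-s[1],-1.]); e=np.array(c['eye'])
    return e+r*(z-e[2])/r[2]
def proj(c,p):
    q=att(c['attitude']).T@(np.array(p)-np.array(c['eye'])); s=np.array([q[0],-q[1]])/-q[2]
    s=s*(1+c['k1']*(s@s)); return (np.array(c['intrinsics'])@np.array([*s,1]))[:2]
def tool(dw):  # world vec(m) -> tool axes mm
    s=ctrl.observe(); return R.from_quat(s['tool_rot']).inv().apply(np.array(dw))*1000
E
python3 - <<'E'
from h import *
s=ctrl.observe(); print(s); print(R.from_quat(s['tool_rot']).as_matrix().round(3))
for n in ('top','scene'):
    im,c=snap(n,n+'0',scale=1.42); print(c)
E
```

```text
pics
{'t': 0.0, 'q': array([ 1.30530107,  0.70707549, -0.02759727,  1.48497404,  0.02200658,
        0.9508989 , -0.0755332 ]), 'qvel': array([-0.00164231, -0.00108872, -0.00077527, -0.0016887 ,  0.00184686,
       -0.0004539 , -0.00095437]), 'joint_torque': array([-5.62629084e-04, -8.83225250e+01,  1.23455700e+00, -2.36170989e+01,
        1.69863302e-02,  6.36624536e-03, -2.74670526e-05]), 'eef_pos': array([ 0.1275436 , -0.56041844,  0.23084932]), 'tool_rot': array([ 9.93748348e-01,  1.11642031e-01, -8.42146439e-05, -5.19774546e-04]), 'wrist_force': array([ 0.29360931, -0.34109438,  0.79004966]), 'moment': array([ 0.03062431,  0.0115317 , -0.00184953]), 'grasp_force': 0.0, 'grip_width': 0.9998871621290378}
[[ 0.975  0.222 -0.   ]
 [ 0.222 -0.975  0.001]
 [-0.    -0.001 -1.   ]]
{'intrinsics': array([[425.84260224,   0.        , 277.00645563],
       [  0.        , 425.84260224, 207.82229666],
       [  0.        ,   0.        ,   1.        ]]), 'k1': -0.07156495074033238, 'eye': array([ 0.48338496, -0.07215194,  1.17446043]), 'attitude': array([ 0.01729511, -0.02457257, -0.70511854,  0.70845247])}
{'intrinsics': array([[415.12563854,   0.        , 279.94941051],
       [  0.        , 415.12563854, 211.15602136],
       [  0.        ,   0.        ,   1.        ]]), 'k1': -0.01626276743744164, 'eye': array([ 1.41180446, -0.6130212 ,  0.93583056]), 'attitude': array([0.36907964, 0.19148213, 0.44064727, 0.79557828])}
```

View pics/top0.png

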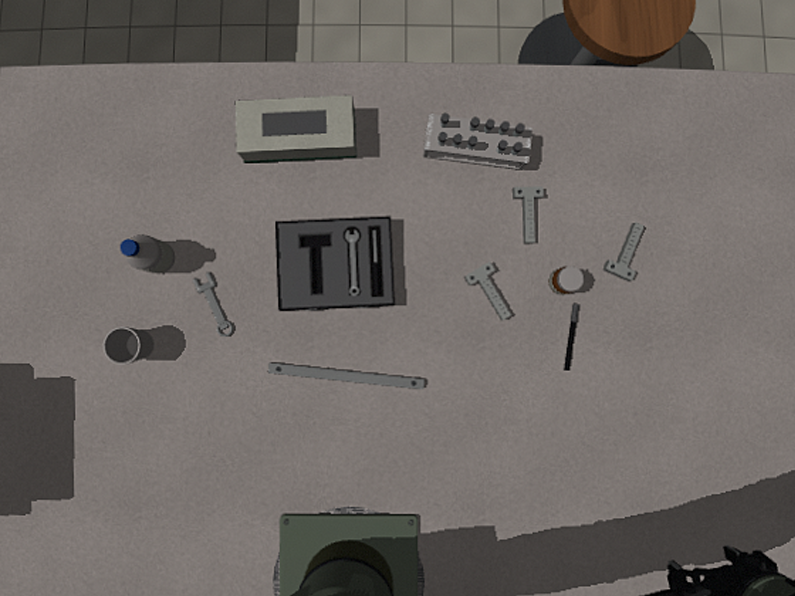

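View pics/scene0.png

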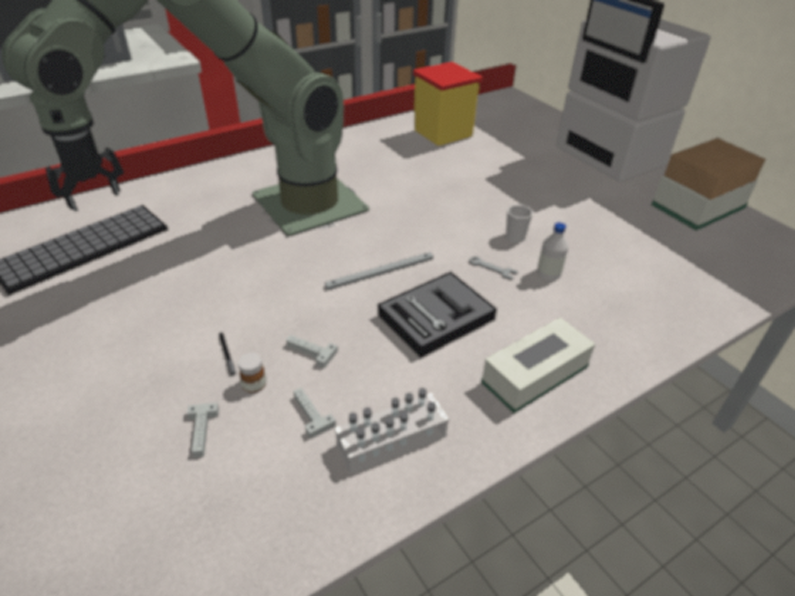

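The top view shows the case at about (335,263), the stop bar from (270,369) to (426,383), tilted about 5°, and the nearest T at about (490,290) with its crossbar up and to the left. I'll enlarge that area to pick points.

```bash
python3 - <<'E'
from h import *
im,c=load('top0')
o=im[145:280,186:368]; o=cv2.resize(o,None,fx=4.3,fy=4.3,interpolation=cv2.INTER_CUBIC)
cv2.imwrite('pics/crop0.png',np.clip(o[:,:,::-1]*1.4,0,255))
E
```

```text
[ WARN:0@0.197] global loadsave.cpp:1063 imwrite_ Unsupported depth image for selected encoder is fallbacked to CV_8U.
```

View pics/crop0.png

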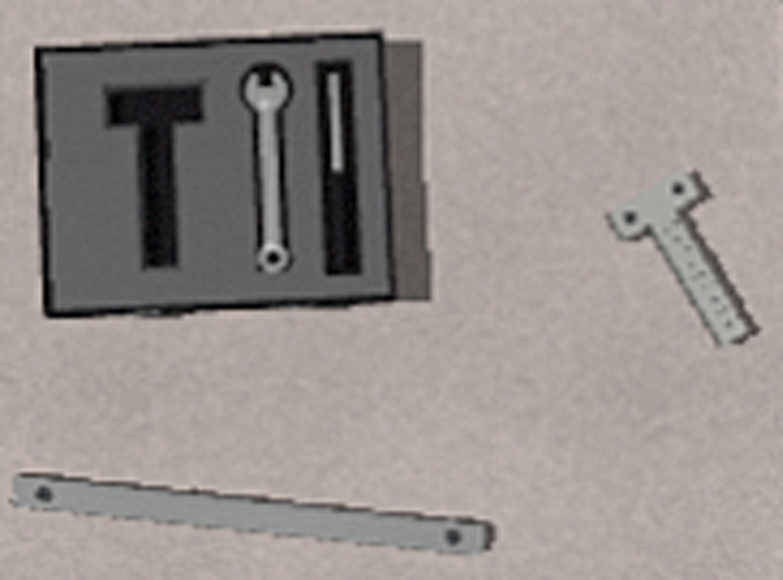

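```bash
python3 - <<'E'
from h import *
im,c=load('top0')
W=lambda u,v,z: pix(c,(186+(u+.5)/4.3-.5,145+(v+.5)/4.3-.5),z)[:2]
ca=np.array([W(35,47,.037),W(382,33,.037),W(395,298,.037),W(46,314,.037)]); print('case',ca.round(4).tolist(), ca.mean(0).round(4))
fx=(ca[0]+ca[1]-ca[2]-ca[3])/2; fy=(ca[0]+ca[3]-ca[1]-ca[2])/2
print(np.linalg.norm(fx),np.linalg.norm(fy),np.degrees([np.arctan2(fx[1],fx[0]),np.arctan2(-fy[0],fy[1])]))
far=(ca[0]+ca[1])/2
s1,s2=W(44,494,.014),W(453,537,.014); d=s1-s2; 
print('stop',s1,s2,(s1+s2)/2,np.degrees(np.arctan2(-d[0],d[1])), 'ends', W(15,488,.014),W(490,537,.014))
g=[W(629,217,.02),W(678,188,.02)]; h=(g[0]+g[1])/2; t=W(735,337,.02)
print('gauge',h,t,np.degrees(np.arctan2(*(h-t)[::-1])),np.linalg.norm(h-t))
d=g[0]-g[1];print(np.degrees(np.arctan2(-d[0],d[1])))
print('far',far, 'jar',pix(c,(565/1.42,280/1.42),0.05),'box',pix(c,(300/1.42,157/1.42),0.0), 'rack',pix(c,(425/1.42,160/1.42),0.0))
E
```

```text
case [[0.6911, 0.1417], [0.701, -0.0762], [0.5345, -0.085], [0.5235, 0.1319]] [0.6125 0.0281]
0.1673324268068809 0.2176928757214285 [3.19741705 2.75590892]
stop [0.41055523 0.1357901 ] [ 0.38484749 -0.12254481] [0.39770136 0.00662264] -5.682977942872003 ends [0.41419943 0.15422017] [ 0.38490895 -0.14590198]
gauge [ 0.59677263 -0.24914002] [ 0.51158698 -0.30063168] 31.151454245383515 0.09953887066490606
30.80422009609789
far [0.6960729  0.03278468] jar [ 0.58019313 -0.40657748  0.05      ] box [0.82608232 0.10197822 0.        ] rack [ 0.8214202  -0.14559928  0.        ]
```

```bash
for i in 1; do
python3 -m pendant '[[50,28,-18,3,0,0,0],[50,57,-36,6,0,0,0],[50,85,-54,10,0,0,0],[50,113,-72,13,0,0,0],[50,142,-90,16,0,0,0]]'
python3 -m pendant '[[50,28,-18,3,0,0,0],[50,57,-36,6,0,0,0],[50,85,-54,10,0,0,0],[50,113,-72,13,0,0,0],[50,142,-90,16,0,0,0]]'
python3 -m pendant '[[50,28,-18,3,0,0,0],[50,57,-36,6,0,0,0],[50,85,-54,10,0,0,0],[50,113,-72,13,0,0,0],[50,142,-90,16,0,0,0]]'
python3 -m pendant '[[50,28,-18,3,0,0,0],[50,57,-36,6,0,0,0],[50,85,-54,10,0,0,0],[50,113,-72,13,0,0,0],[50,142,-90,16,0,0,0]]'
python3 -m pendant '[[50,28,-18,3,0,0,0],[50,57,-36,6,0,0,0.04],[50,85,-54,10,0,0,0.08],[50,113,-72,13,0,0,0.12],[50,142,-90,16,0,0,0.168]]'
python3 -m pendant '[[50,0,0,0,0,0,0],[50,0,0,0,0,0,0]]'
done; python3 - <<'E'
from h import *
im,c=snap('wrist','w1',scale=1.42); s=ctrl.observe(); print(s['t'],s['eef_pos'],s['q'],R.from_quat(s['tool_rot']).as_matrix().round(3),s['wrist_force'],s['grip_width'],c)
for p in [(.6911,.1417,.037),(.701,-.0762,.037),(.696,.0328,.037)]: print(proj(c,p)*1.42)
E
```

```text
t: 0.52
eef_pos: [0.2467, -0.4401, 0.215]
tool_rot: [0.994, 0.111, -0.0, -0.0]
wrist_force: [0.3, -0.8, 0.5]
grip_width: 0.584
grasp_force: 0.0
t: 0.93
eef_pos: [0.3653, -0.3208, 0.199]
tool_rot: [0.994, 0.112, -0.0, -0.0]
wrist_force: [0.4, -0.1, -0.0]
grip_width: 0.585
grasp_force: 0.0
t: 1.35
eef_pos: [0.4839, -0.2014, 0.183]
tool_rot: [0.994, 0.112, -0.0, -0.0]
wrist_force: [0.1, -1.0, 0.4]
grip_width: 0.584
grasp_force: 0.0
t: 1.77
eef_pos: [0.6023, -0.0821, 0.1669]
tool_rot: [0.994, 0.112, -0.0, -0.0]
wrist_force: [0.3, -1.7, 0.8]
grip_width: 0.583
grasp_force: 0.0
t: 2.18
eef_pos: [0.7206, 0.0373, 0.151]
tool_rot: [1.0, 0.027, -0.0, -0.0]
wrist_force: [-0.3, -0.7, 0.5]
grip_width: 0.586
grasp_force: 0.0
t: 2.35
eef_pos: [0.7201, 0.0372, 0.1497]
tool_rot: [1.0, 0.029, -0.001, -0.0]
wrist_force: [-1.2, -0.7, -0.5]
grip_width: 0.586
grasp_force: 0.0
2.4 [0.71967793 0.0357346  0.15035377] [-0.15408773  1.06159389  0.1904217   0.91584664 -0.17940347  1.1791558
 -1.50533365] [[ 0.998  0.056 -0.001]
 [ 0.056 -0.998 -0.   ]
 [-0.001  0.    -1.   ]] [-0.63475263 -1.31428408  0.36110249] 0.5865721801044459 {'intrinsics': array([[299.4643334 ,   0.        , 280.50919841],
       [  0.        , 299.4643334 , 206.57859099],
       [  0.        ,   0.        ,   1.        ]]), 'k1': -0.011164914340784971, 'eye': array([0.79933328, 0.04195502, 0.2913245 ]), 'attitude': array([-0.11440663,  0.10823276, -0.67749417,  0.71846951])}
[234.16018025 321.29167543]
[572.08710813 325.49294678]
[403.31280665 323.51653105]
```

View pics/w1.png

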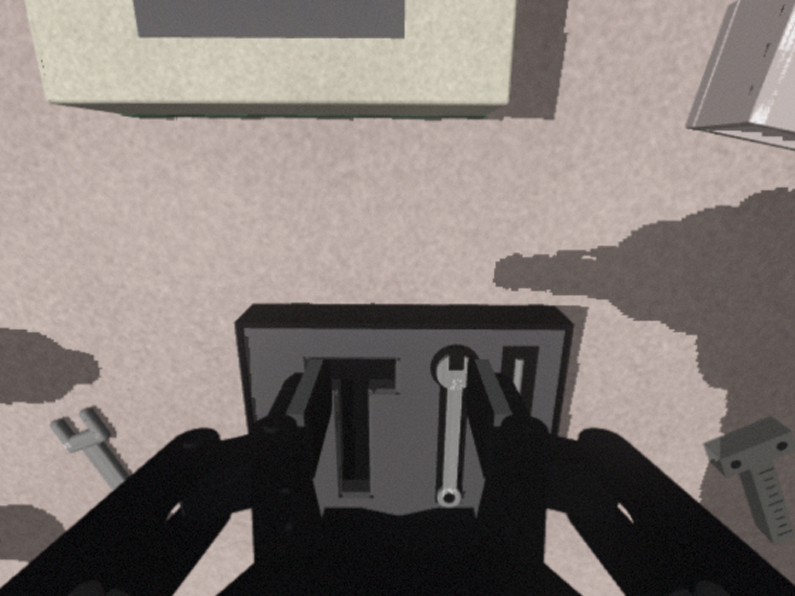

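The wrist view shows the far wall's top edge from (237,322) to (572,325), within 3 px of the prediction. I'll descend behind the wall and start pulling.

```bash

python3 -m pendant '[[50,0,0,30,0,0,0],[50,0,0,60,0,0,0],[50,0,0,90,0,0,0],[50,0,0,120,0,0,0],[50,0,0,139,0,0,0]]'
python3 -m pendant '[[50,-4,0,0,0,0,0],[50,-8,0,0,0,0,0],[50,-12,0,0,0,0,0],[50,-16,0,0,0,0,0],[50,-20,0,0,0,0,0]]'
python3 -m pendant '[[50,-6,0,0,0,0,0.01],[50,-12,1,0,0,0,0.02],[50,-18,1,0,0,0,0.03],[50,-24,2,0,0,0,0.04],[50,-30,2,0,0,0,0.05]]'
```

```text
t: 2.82
eef_pos: [0.7184, 0.0344, 0.0097]
tool_rot: [1.0, 0.027, -0.002, 0.0]
wrist_force: [-1.0, 0.2, -0.6]
grip_width: 0.586
grasp_force: 0.0
t: 3.23
eef_pos: [0.7013, 0.0345, 0.0145]
tool_rot: [1.0, 0.028, 0.002, -0.0]
wrist_force: [8.0, 1.0, 0.4]
grip_width: 0.588
grasp_force: 3.7
t: 3.65
eef_pos: [0.6715, 0.0306, 0.0145]
tool_rot: [1.0, 0.003, 0.003, 0.0]
wrist_force: [8.0, -0.8, 0.5]
grip_width: 0.584
grasp_force: 3.7
```

```bash

python3 -m pendant '[[50,-7,1,0,0,0,0.01],[50,-14,2,0,0,0,0.02],[50,-21,3,0,0,0,0.03],[50,-28,4,0,0,0,0.04],[50,-35,5,0,0,0,0.05]]'
python3 -m pendant '[[50,-7,0,0,0,0,0.01],[50,-14,1,0,0,0,0.02],[50,-21,2,0,0,0,0.03],[50,-28,2,0,0,0,0.04],[50,-33,3,0,0,0,0.05]]'
python3 - <<'E'
from h import *
im,c=snap('top','t2',(170,140,310,290),5.2)
s=ctrl.observe(); print(s['eef_pos'],s['wrist_force'])
E
```

```text
t: 4.07
eef_pos: [0.6367, 0.0256, 0.0145]
tool_rot: [1.0, -0.022, 0.003, -0.0]
wrist_force: [7.6, 0.6, 2.0]
grip_width: 0.592
grasp_force: 3.9
t: 4.48
eef_pos: [0.6036, 0.0241, 0.0145]
tool_rot: [0.999, -0.047, 0.003, -0.0]
wrist_force: [7.4, 0.5, 0.9]
grip_width: 0.585
grasp_force: 4.1
[0.60276273 0.02391659 0.01441196] [ 2.94629064 -1.4990509   2.33090601]
```

```bash

python3 -m pendant '[[50,-2,0,0,0,0,0],[50,-4,0,0,0,0,0],[50,-6,0,0,0,0,0],[50,-8,0,0,0,0,0]]'
python3 -m pendant '[[50,-1,0,0,0,0,0],[50,-2,0,0,0,0,0],[50,-3,0,0,0,0,0]]'
python3 - <<'E'
from h import *
im,c=snap('top','t3',(170,140,310,290),5)
E
```

```text
t: 4.87
eef_pos: [0.5964, 0.0247, 0.0144]
tool_rot: [0.999, -0.047, 0.003, -0.0]
wrist_force: [9.2, -1.1, 4.5]
grip_width: 0.585
grasp_force: 5.0
t: 5.12
eef_pos: [0.5935, 0.025, 0.0144]
tool_rot: [0.999, -0.047, 0.003, -0.0]
wrist_force: [9.5, -0.6, 4.8]
grip_width: 0.585
grasp_force: 5.1
```

View pics/t3.png

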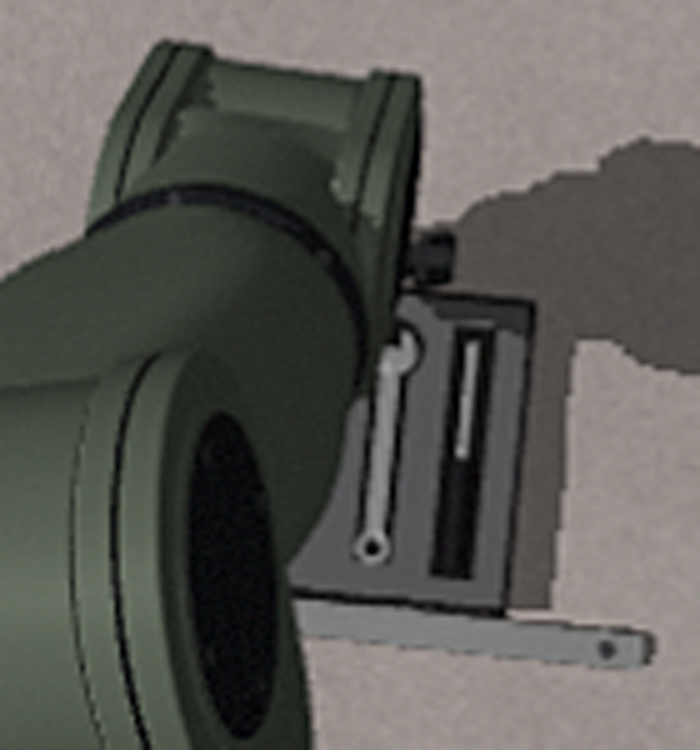

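The near wall's right corner (505,612) is at the stop's edge, nearly touching. I'll keep pulling slowly and watch the force.

```bash
for i in 1; do
python3 -m pendant '[[50,-1,0,0,0,0,0],[50,-2,0,0,0,0,0]]'
python3 -m pendant '[[50,-1,0,0,0,0,0],[50,-2,0,0,0,0,0]]'
python3 -m pendant '[[50,-1,0,0,0,0,0],[50,-2,0,0,0,0,0]]'; done | egrep 'eef|wrist|tool'
```

```text
eef_pos: [0.5916, 0.0252, 0.0144]
tool_rot: [0.999, -0.047, 0.003, -0.0]
wrist_force: [15.9, -2.4, 4.6]
eef_pos: [0.5909, 0.0243, 0.0145]
tool_rot: [0.999, -0.048, 0.005, 0.001]
wrist_force: [21.7, -7.8, -2.1]
eef_pos: [0.5907, 0.0241, 0.015]
tool_rot: [0.999, -0.048, 0.007, 0.001]
wrist_force: [32.4, -7.1, -1.1]
```

```bash
for i in 1; do
python3 -m pendant '[[50,6,0,0,0,0,0],[50,16,0,0,0,0,0],[50,30,0,0,0,0,0],[50,30,0,-40,0,0,0],[50,30,0,-80,0,0,0]]'
python3 -m pendant '[[50,0,0,-40,0,0,0],[50,0,0,-60,0,0,0],[50,-4,30,-65,0,0,0],[50,-8,60,-65,0,0,0],[50,-10,90,-65,0,0,0]]'
python3 -m pendant '[[50,-4,40,0,0,0,0],[50,-6,80,0,0,0,-0.12],[50,-8,120,0,0,0,-0.24],[50,-10,160,0,0,0,-0.36],[50,-12,200,0,0,0,-0.48]]'
python3 -m pendant '[[50,0,0,0,0,0,-0.1],[50,0,0,0,0,0,-0.16],[50,0,0,0,0,0,-0.16]]'
done
python3 - <<'E'
from h import *
im,c=snap('wrist','w4',scale=1.42); s=ctrl.observe(); print(s['eef_pos'],s['q'],R.from_quat(s['tool_rot']).as_matrix().round(3))
snap('top','t4',(170,140,310,290),4)
a=cv2.imread('pics/w4.png'); b=cv2.imread('pics/t4.png')
a=cv2.resize(a,(500,375)); b=cv2.resize(b,(300,321))
o=np.zeros((600,800,3),np.uint8); o[:375,:500]=a; o[:321,500:]=b
im,c2=load('t4'); z=cv2.resize(im[232:265,185:300,::-1],None,fx=6.9,fy=6.5,interpolation=cv2.INTER_CUBIC); print(z.shape)
o[380:594,:793]=z[:214]; cv2.imwrite('pics/m4.png',o)
for p in [(.5968,-.2491,.02),(.5116,-.3006,.02)]: print(proj(c,p)*500/560)
E
```

```text
t: 6.08
eef_pos: [0.6141, 0.0227, 0.0925]
tool_rot: [0.999, -0.047, -0.002, 0.0]
wrist_force: [0.6, 0.3, 1.0]
grip_width: 0.584
grasp_force: 0.0
t: 6.5
eef_pos: [0.5961, -0.0665, 0.159]
tool_rot: [0.999, -0.046, 0.001, -0.0]
wrist_force: [1.5, -0.2, 0.9]
grip_width: 0.583
grasp_force: 0.0
t: 6.92
eef_pos: [0.5651, -0.2656, 0.1586]
tool_rot: [0.981, 0.195, 0.0, 0.0]
wrist_force: [1.7, -0.9, 0.9]
grip_width: 0.584
grasp_force: 0.0
t: 7.17
eef_pos: [0.5654, -0.2643, 0.1582]
tool_rot: [0.963, 0.271, 0.0, 0.0]
wrist_force: [-0.0, 1.1, 0.1]
grip_width: 0.585
grasp_force: 0.0
[ 0.56569788 -0.26372421  0.15810958] [ 0.39730386  0.86809723 -0.02643819  1.38165748  0.02544766  0.89158733
 -0.66192417] [[ 0.855  0.518  0.001]
 [ 0.518 -0.855  0.   ]
 [ 0.001  0.    -1.   ]]
(214, 794, 3)Traceback (most recent call last):
  File "<stdin>", line 8, in <module>
ValueError: could not broadcast input array from shape (214,794,3) into shape (214,793,3)
```

```bash
python3 - <<'E'
from h import *
w,c=load('w4'); t,ct=load('t4')
o=np.zeros((600,800,3),np.uint8); o[:300,:400]=cv2.resize(w,(400,300))
o[:300,400:]=cv2.resize(t[150:270,180:340],(400,300),interpolation=cv2.INTER_CUBIC)
o[300:,:]=cv2.resize(t[222:267,180:300],(800,300),interpolation=cv2.INTER_CUBIC)
cv2.imwrite('pics/m4.png',o[:,:,::-1])
for p in [(.5968,-.2491,.02),(.5116,-.3006,.02)]: print(proj(c,p)*400/560)
E
```

```text
[203.13073241 113.77721051]
[202.50590556 182.27920663]
```

View pics/m4.png

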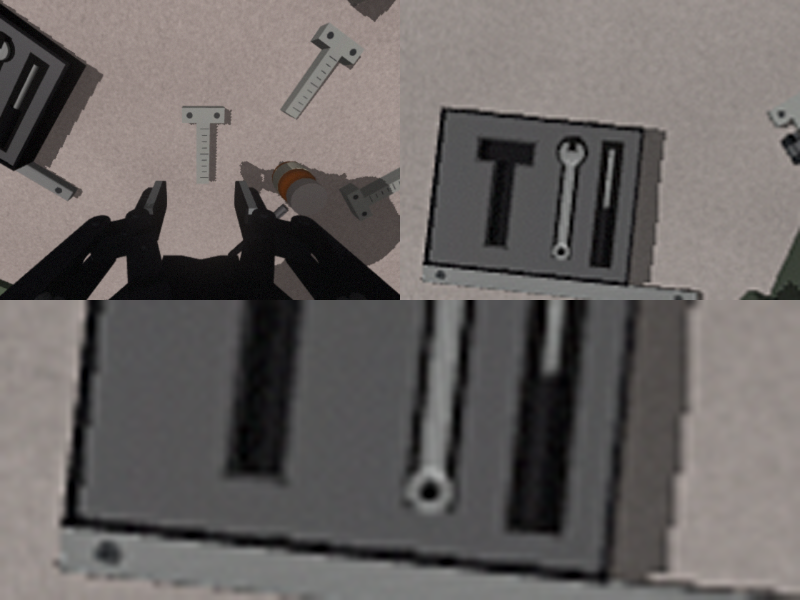

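The case's near wall looks flush along the stop bar in the bottom panel, and its T cutout is in the top right panel. In the wrist panel the gauge's crossbar is at about (204,115), within 2 px of the prediction. Next I'll measure its outline.

```bash
python3 - <<'E'
from h import *
w,c=load('w4'); sub=w[140:270,240:335].astype(int)
g=sub; m=((g[...,1]>=g[...,0]-3)&(g.sum(2)>250)).astype(np.uint8)
n,l,st,ce=cv2.connectedComponentsWithStats(m); k=1+np.argmax(st[1:,4]); print(st[k],ce[k])
pts=[]
for y in range(0,130,8):
    x=np.where(l[y]==k)[0]
    if len(x): print(y+140,x.min()+240,x.max()+240, [pix(c,(u+240,y+140),.02)[:2].round(4).tolist() for u in (x.min()-.5,x.max()+.5)])
ys,xs=np.where(l==k); P=np.array([pix(c,(x+240,y+140),.02)[:2] for x,y in zip(xs,ys)])
# area-weighted centroid ~ fit T: grid search
from scipy.optimize import minimize
def T(p,q):
    a=p[2]; d=q-p[:2]; X=d@[np.cos(a),np.sin(a)]; Y=d@[-np.sin(a),np.cos(a)]
    ins=((X>-.067)&(X<.023)&(abs(Y)<.009))|((X>=.023)&(X<.043)&(abs(Y)<.028)); return ins
G=np.array([pix(c,(x,y),.02)[:2] for y in range(140,270) for x in range(240,335)]); M=(l==k).ravel()
f=lambda p:(T(p,G)!=M).sum()
r=minimize(f,[.5685,-.2661,.541],method='Nelder-Mead',options=dict(initial_simplex=[[.5685,-.2661,.541],[.575,-.2661,.541],[.5685,-.26,.541],[.5685,-.2661,.6]]))
print(r.x,np.degrees(r.x[2]),r.fun,M.sum())
print(tool([r.x[0]-.5657,r.x[1]+.2637,0]))
E
```

```text
[  15    9   60  108 2408] [43.78862126 48.89950166]
156 255 314 [[0.5849, -0.2237], [0.6141, -0.2714]]
164 255 313 [[0.5784, -0.2275], [0.6073, -0.2748]]
172 275 299 [[0.5817, -0.2474], [0.594, -0.2676]]
180 275 293 [[0.575, -0.2514], [0.5845, -0.2669]]
188 276 293 [[0.5688, -0.2563], [0.5778, -0.2711]]
196 275 291 [[0.5614, -0.2596], [0.57, -0.2737]]
204 275 292 [[0.5544, -0.2639], [0.5636, -0.2789]]
212 276 292 [[0.5478, -0.269], [0.5566, -0.2833]]
220 276 292 [[0.5406, -0.2733], [0.5495, -0.2878]]
228 276 291 [[0.5333, -0.2778], [0.5417, -0.2915]]
236 276 292 [[0.5258, -0.2823], [0.5348, -0.297]]
244 275 290 [[0.5176, -0.286], [0.5262, -0.3]]
252 276 291 [[0.5104, -0.2916], [0.519, -0.3057]]
[ 0.56730863 -0.26645798  0.54278344] 31.09920056292677 483.0 2408
[-5.02120054e-02  3.19243297e+00  8.95496622e-04]
```

```bash

python3 -m pendant '[[50,0,3,38,0,0,0],[50,0,3,76,0,0,0],[50,0,3,110,0,0,0],[50,0,3,138,0,0,0],[50,0,3,149,0,0,0]]' 50
python3 -m pendant '[[10,0,0,0,0,0,0],[10,0,0,0,0,0,0],[10,0,0,0,0,0,0],[10,0,0,0,0,0,0],[10,0,0,0,0,0,0]]' 50
python3 -m pendant '[[10,0,0,0,0,0,0],[10,0,0,0,0,0,0],[10,0,0,-10,0,0,0],[10,0,0,-35,0,0,0],[10,0,0,-60,0,0,0]]' 50
```

```text
t: 7.68
eef_pos: [0.5661, -0.265, 0.0051]
tool_rot: [0.963, 0.269, -0.002, -0.001]
wrist_force: [-0.2, 0.1, -0.0]
grip_width: 0.589
grasp_force: 0.0
t: 8.1
eef_pos: [0.5685, -0.2666, 0.0104]
tool_rot: [0.963, 0.269, 0.001, 0.001]
wrist_force: [-1.5, 0.7, 10.8]
grip_width: 0.195
grasp_force: 50.4
t: 8.52
eef_pos: [0.5673, -0.2661, 0.07]
tool_rot: [0.963, 0.269, -0.0, -0.0]
wrist_force: [-0.4, -1.0, -0.0]
grip_width: 0.194
grasp_force: 49.0
```

```bash
python3 - <<'E'
from h import *
t,c=load('t4')
W=lambda u,v,z: pix(c,(180+(u-400+.5)/2.5-.5,150+(v+.5)/2.5-.5),z)[:2]
ca=np.array([W(443,108,.037),W(644,129,.037),W(628,285,.037),W(425,264,.037)])
fx=(ca[0]+ca[1]-ca[2]-ca[3])/2; fy=(ca[0]+ca[3]-ca[1]-ca[2])/2
print(ca.mean(0),np.linalg.norm(fx),np.linalg.norm(fy),np.degrees([np.arctan2(fx[1],fx[0]),np.arctan2(-fy[0],fy[1])]))
a=np.radians(-5.6); x=np.array([np.cos(a),np.sin(a)]); y=np.array([-x[1],x[0]])
cut=ca.mean(0)+.012*x+.035*y; print('cut',cut)
# T corners: crossbar far-left/right, stem near
for n,(u,v) in dict(fl=(480,138),fr=(535,144),sl=(484,245),sr=(507,247)).items():
    p=W(u,v,.034); print(n,p,((p-cut)@x*1000).round(1),((p-cut)@y*1000).round(1))
s=ctrl.observe(); h=cut-.105*y-.0*x
print(tool([*(h-s['eef_pos'][:2]),0]), np.degrees(R.from_quat(s['tool_rot']).as_euler('zyx')))
E
```

```text
[0.49581136 0.03177387] 0.16743682124103676 0.21715663074188155 [-5.67375596 -5.62542303]
cut [0.5111695  0.06543584]
fl [0.55800745 0.09159865] 44.1 30.6
fr [0.55185011 0.03242638] 43.7 -28.9
sl [0.44351794 0.08588481] -69.3 13.7
sr [0.44153362 0.06126847] -68.9 -10.9
[ 6.11182540e+01 -2.28537785e+02  6.68866844e-02] [-3.12587701e+01 -1.76026189e-02 -1.79988266e+02]
```

```bash

python3 -m pendant '[[10,0,0,-40,0,0,0],[10,0,0,-78,0,0,0],[10,8,-30,-80,0,0,0],[10,16,-60,-80,0,0,0],[10,24,-90,-80,0,0,0]]' 50 | grep -v tool
python3 -m pendant '[[10,8,-30,0,0,0,0.12],[10,16,-60,0,0,0,0.24],[10,24,-90,0,0,0,0.36],[10,32,-120,0,0,0,0.48],[10,37,-139,0,0,0,0.6]]' 50 | grep -v tool
python3 -m pendant '[[10,0,0,0,0,0,0.043],[10,0,0,0,0,0,0.043],[10,0,0,0,0,0,0.043]]' 50
python3 - <<'E'
from h import *
w,c=snap('wrist','w5',scale=1.42); s=ctrl.observe(); print(s['eef_pos'],np.degrees(R.from_quat(s['tool_rot']).as_euler('zyx')))
a=np.radians(-5.65); x=np.array([np.cos(a),np.sin(a)]); y=np.array([-x[1],x[0]]); cut=np.array([.511,.0664])
for X,Y in [(44.5,29.5),(44.5,-29.5),(-68.5,10.5),(-68.5,-10.5)]: print(X,Y,proj(c,[*(cut+X/1000*x+Y/1000*y),.034])*1.42)
E
```

```text
t: 8.93
eef_pos: [0.541, -0.1761, 0.1504]
wrist_force: [1.6, 1.2, -1.5]
grip_width: 0.191
grasp_force: 49.2
t: 9.35
eef_pos: [0.5001, -0.0359, 0.1497]
wrist_force: [0.0, 1.0, -1.2]
grip_width: 0.193
grasp_force: 49.1
t: 9.6
eef_pos: [0.5011, -0.0391, 0.1493]
tool_rot: [0.999, -0.048, 0.001, -0.0]
wrist_force: [-0.1, 0.5, -0.9]
grip_width: 0.189
grasp_force: 49.2
[ 0.50104822 -0.03945084  0.1490543 ] [ 5.49079513e+00  6.73455170e-02 -1.79999386e+02]
44.5 29.5 [174.0516897  215.95794667]
44.5 -29.5 [271.76454903 216.20541854]
-68.5 10.5 [227.87349321 382.50498167]
-68.5 -10.5 [258.51319953 382.67730188]
```

View pics/w5.png

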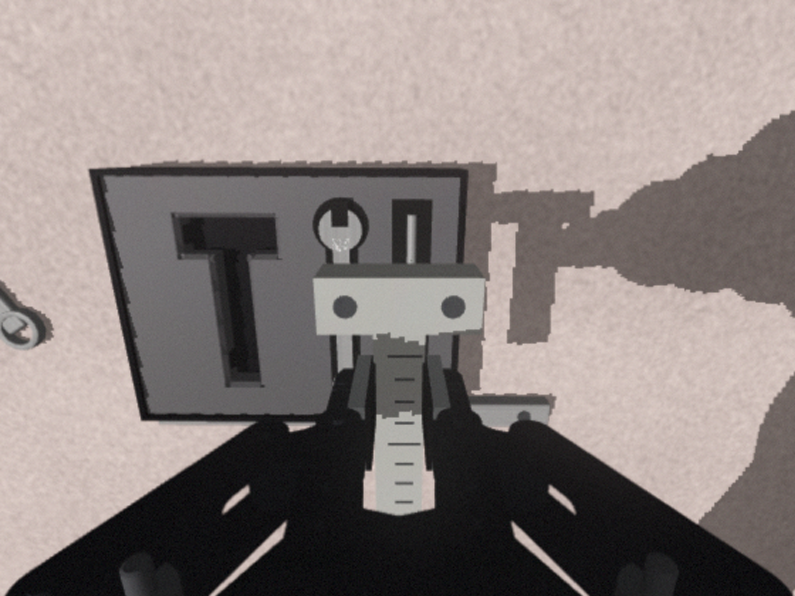

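The wrist view shows the gauge held level, with crossbar corners at (315,279), (483,276) and (484,331). The cutout's mouth runs from (173,214) to (278,214), with the stem end at about (225–264,386). I'll refine these from grey profiles.

```bash
python3 - <<'E'
from h import *
w,c=load('w5'); g=w.mean(2)
P=lambda a:' '.join(str(int(v)) for v in a)
print('crossbar row158-164 cols116-206:',P(g[157:165,114:204].mean(0)))
print('stem rows 210-240 cols150-192:',P(g[215:225,140:196].mean(0)), '|',P(g[245:255,145:196].mean(0)))
print('crossbar far, rows 142-190 cols 130-148', P(g[142:190,130:146].mean(1)))
print('stem end rows 255-280 cols 166-176', P(g[250:282,166:178].mean(1)))
# gauge crossbar fit
m=((g[180:245,215:350]>150)).astype(np.uint8); n,l,st,ce=cv2.connectedComponentsWithStats(m); k=1+np.argmax(st[1:,4])
pts=np.argwhere(l==k)[:,::-1].astype(np.float32); r=cv2.minAreaRect(pts); b=cv2.boxPoints(r)+[215,180]; print(b)
Z=.1586
q=np.array([pix(c,u,Z)[:2] for u in b]); s=ctrl.observe()
print(q, np.linalg.norm(q-np.roll(q,1,0),axis=1)); hd=q.mean(0)
a=np.radians(-5.49); x=np.array([np.cos(a),np.sin(a)]); y=np.array([-x[1],x[0]])
d=hd-.033*x-s['eef_pos'][:2]; print('mid-tcp in tool axes x,leftward y (mm)',d@x*1000,d@y*1000)
E
```

```text
crossbar row158-164 cols116-206: 116 116 116 116 116 115 111 99 73 61 59 59 56 47 37 29 29 26 26 26 25 24 26 25 23 26 24 26 30 35 38 39 40 40 40 39 38 39 38 39 38 38 38 39 37 38 36 37 38 38 38 40 37 39 38 37 39 36 37 37 38 38 36 36 36 37 37 38 38 38 39 37 37 36 36 37 38 37 38 43 78 98 104 107 108 107 108 108 108 109
stem rows 210-240 cols150-192: 108 108 108 108 108 108 107 107 107 107 104 88 66 54 54 54 46 41 39 38 38 36 27 22 22 21 21 23 21 22 24 29 31 30 31 33 32 34 52 89 102 102 104 103 104 105 103 103 104 104 104 104 104 103 105 103 | 103 104 103 104 104 102 103 103 103 102 87 63 53 53 51 44 34 25 22 20 20 21 21 21 20 20 20 20 20 24 29 31 30 28 29 31 45 83 99 100 101 102 101 100 101 101 101 101 100 101 100
crossbar far, rows 142-190 cols 130-148 116 115 116 115 115 116 114 104 87 78 68 44 33 32 31 30 29 28 29 28 27 27 27 27 27 26 25 24 25 27 30 30 30 32 40 43 52 73 78 79 87 107 110 112 111 112 111 111
stem end rows 255-280 cols 166-176 22 23 22 23 24 24 24 23 24 25 24 25 35 40 42 41 41 43 54 77 77 78 82 97 100 99 99 100 99 99 99 99
[[221. 180.]
 [349. 180.]
 [349. 244.]
 [221. 244.]]
[[ 0.55201142 -0.01673834]
 [ 0.5465566  -0.07437954]
 [ 0.51476835 -0.073618  ]
 [ 0.52061551 -0.01180659]] [0.0317809  0.05789873 0.03179737 0.06208736]
mid-tcp in tool axes x,leftward y (mm) -0.26085252487840715 -1.5597072467022512
```

```bash
python3 - <<'E'
from h import *
w,c=load('w5'); s=ctrl.observe(); Z=.1586
b=(np.array([(315,279),(483.5,276.5),(484.5,331.5),(317,334.5)])+.5)/1.42-.5
q=np.array([pix(c,u,Z)[:2] for u in b]); print(np.linalg.norm(q-np.roll(q,1,0),axis=1)*1000)
e=q[0]+q[3]-q[1]-q[2]; yaw=np.degrees(np.arctan2(-e[0],e[1])); print('gauge yaw',yaw)
a=np.radians(-5.49); x=np.array([np.cos(a),np.sin(a)]); y=np.array([-x[1],x[0]])
hd=q.mean(0); t0=pix(c,((402.5+.5)/1.42-.5,508/1.42),Z)[:2]; f=hd-t0;print('stem yaw',np.degrees(np.arctan2(f[1],f[0])))
d=hd-.033*x-s['eef_pos'][:2]; print(d@x*1000,d@y*1000)
print('to go tool', tool([*(np.array([.511,.0656])-hd+.033*x),0]))
E
```

```text
[19.52644814 54.56109716 19.31881131 56.60054166]
gauge yaw -4.404818788005531
stem yaw -4.666765508318835
-1.3586026154121718 0.08397872541676828
to go tool [ 1.21283073e+00 -1.05437110e+02  1.44012881e-02]
```

```bash
for i in 1; do
python3 -m pendant '[[10,0,-25,0,0,0,0],[10,1,-50,0,0,0,0],[10,1,-75,0,0,0,0],[10,1,-98,0,0,0,0],[10,1,-105,0,0,0,0]]' 50
python3 -m pendant '[[10,0,0,25,0,0,0],[10,0,0,50,0,0,0],[10,0,0,75,0,0,0],[10,0,0,92,0,0,0],[10,0,0,97,0,0,0]]' 50
python3 -m pendant '[[10,0,0,0,0,0,0],[10,0,0,2,0,0,0],[10,0,0,4,0,0,0]]' 50; done | egrep 'eef|tool|wrist'
python3 - <<'E'
from h import *
w,c=snap('wrist','w6',scale=1.42); s=ctrl.observe(); print(s['eef_pos'],np.degrees(R.from_quat(s['tool_rot']).as_euler('zyx')))
E
```

```text
eef_pos: [0.5123, 0.0684, 0.1485]
tool_rot: [0.999, -0.047, 0.0, -0.001]
wrist_force: [0.2, 0.7, -0.6]
eef_pos: [0.5113, 0.0644, 0.0494]
tool_rot: [0.999, -0.049, -0.001, 0.0]
wrist_force: [0.8, 0.0, -1.6]
eef_pos: [0.5126, 0.0654, 0.0484]
tool_rot: [0.999, -0.049, 0.001, -0.0]
wrist_force: [0.2, 0.1, -0.9]
[0.51236829 0.06548754 0.04793032] [ 5.56229263e+00  7.06211715e-02 -1.79981592e+02]
```

View pics/w6.png

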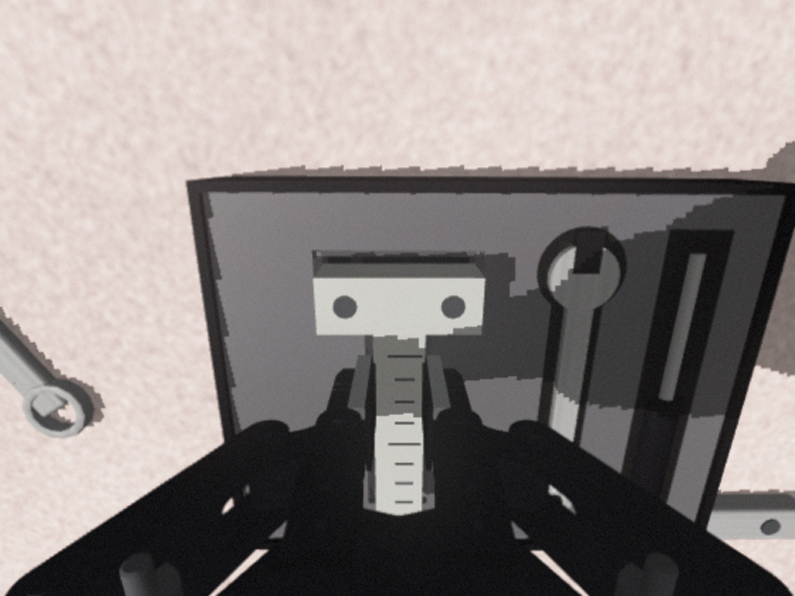

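```bash
python3 - <<'E'
from h import *
w,c=load('w6'); s=ctrl.observe(); p=s['eef_pos'][:2]
a=np.radians(-5.56); x=np.array([np.cos(a),np.sin(a)]); y=np.array([-x[1],x[0]]); m=p-.00136*x
for X,Y,Z in [(47.5,32.5,.034),(47.5,-32.5,.034),(44.5,29.5,.031),(44.5,-29.5,.031),(43,28,.0575),(43,-28,.0575),(-71.5,13.5,.034),(-71.5,-13.5,.034),(23,28,.0575)]:
    print(X,Y,Z,proj(c,[*(m+X/1e3*x+Y/1e3*y),Z])*1.42)
g=w.mean(2); print((g[168:202,230:330].mean(1)).astype(int)); print(g[180:184,210:250].mean(0).astype(int),g[180:184,315:355].mean(0).astype(int))
E
```

```text
47.5 32.5 0.034 [311.50391637 248.37583416]
47.5 -32.5 0.034 [485.49325662 248.52297392]
44.5 29.5 0.031 [321.35493175 254.46702899]
44.5 -29.5 0.031 [475.63297328 254.59884363]
43 28 0.0575 [312.08657492 277.07470434]
43 -28 0.0575 [484.81620403 277.22786603]
-71.5 13.5 0.034 [368.99083404 502.56002797]
-71.5 -13.5 0.034 [427.57563422 502.63080085]
23 28 0.0575 [315.74168025 333.93775063]
[120 120 120 120 120 120 120 119 108  95  82  71  57  41  38  38  41  61
  86  90  91  91  92  91  91  91  95 127 194 204 205 204 205 205]
[125 124 127 127 127 126 125 124 124 119  79  68  69  78  81  80  74  63
  59  59  55  48  45  45  44  45  45  45  46  45  44  46  45  46  46  46
  49  51  49  47] [39 40 39 41 42 41 42 42 42 41 42 41 41 42 42 50 55 54 55 56 61 61 62 61
 58 59 66 67 66 66 66 66 66 65 63 64 64 64 63 65]
```

Alignment is within about 1 mm: the mouth's far edge is at row 250 against 248 predicted, and its left edge at column 312. I'll lower the gauge with force checks.

```bash
for i in 1; do
python3 -m pendant '[[10,-1,0,1,0,0,0],[10,-1,0,3,0,0,0],[10,-1,0,4,0,0,0]]' 50
python3 -m pendant '[[10,0,0,1,0,0,0],[10,0,0,2,0,0,0]]' 50
python3 -m pendant '[[10,0,0,1,0,0,0],[10,0,0,2,0,0,0]]' 50
done | egrep 'eef|tool|wrist'
```

```text
eef_pos: [0.511, 0.0658, 0.0434]
tool_rot: [0.999, -0.048, 0.0, -0.0]
wrist_force: [-1.2, -1.0, -0.7]
eef_pos: [0.511, 0.0657, 0.0413]
tool_rot: [0.999, -0.049, 0.0, -0.0]
wrist_force: [-0.4, 0.0, -1.3]
eef_pos: [0.5109, 0.0657, 0.0392]
tool_rot: [0.999, -0.049, -0.0, -0.0]
wrist_force: [0.2, -0.8, -1.7]
```

```bash
for i in 1; do
python3 -m pendant '[[10,0,0,1,0,0,0],[10,0,0,1,0,0,0]]' 50
python3 -m pendant '[[10,0,0,1,0,0,0],[10,0,0,1,0,0,0]]' 50
python3 -m pendant '[[10,0,0,0.7,0,0,0],[10,0,0,0.7,0,0,0]]' 50
done | egrep 'eef|tool|wrist'
```

```text
eef_pos: [0.5109, 0.0657, 0.0381]
tool_rot: [0.999, -0.049, -0.0, -0.0]
wrist_force: [0.1, 1.2, -0.9]
eef_pos: [0.5109, 0.0657, 0.0372]
tool_rot: [0.999, -0.049, -0.0, -0.0]
wrist_force: [0.9, -1.2, -2.0]
eef_pos: [0.511, 0.0658, 0.0367]
tool_rot: [0.999, -0.049, 0.0, -0.0]
wrist_force: [-0.2, 0.9, 1.5]
```

```bash
for i in 1; do
python3 -m pendant '[[30,0,0,0,0,0,0],[40,0,0,0,0,0,0],[40,0,0,0,0,0,0],[40,0,0,-15,0,0,0],[40,0,0,-40,0,0,0]]' 30
python3 -m pendant '[[0,0,0,0,0,0,0],[0,11,0,0,0,0,0],[0,22,0,0,0,0,0],[0,32,0,0,0,0,0],[0,32,0,0,0,0,0]]' 30
python3 -m pendant '[[0,0,0,8,0,0,0],[0,0,0,16,0,0,0],[0,0,0,22,0,0,0],[0,0,0,25,0,0,0],[0,0,0,26,0,0,0]]' 30
done
python3 - <<'E'
from h import *
w,c=snap('wrist','w7',scale=1.42)
E
```

```text
t: 12.28
eef_pos: [0.5099, 0.0654, 0.0756]
tool_rot: [0.999, -0.049, -0.002, 0.0]
wrist_force: [0.6, 0.2, 0.1]
grip_width: 0.464
grasp_force: 0.0
t: 12.7
eef_pos: [0.5441, 0.0623, 0.0765]
tool_rot: [0.999, -0.049, 0.001, 0.0]
wrist_force: [0.9, -0.4, 0.1]
grip_width: -0.002
grasp_force: 0.0
t: 13.12
eef_pos: [0.5423, 0.0625, 0.0498]
tool_rot: [0.999, -0.049, -0.001, 0.0]
wrist_force: [-0.5, -0.8, -0.6]
grip_width: 0.004
grasp_force: 0.0
```

View pics/w7.png

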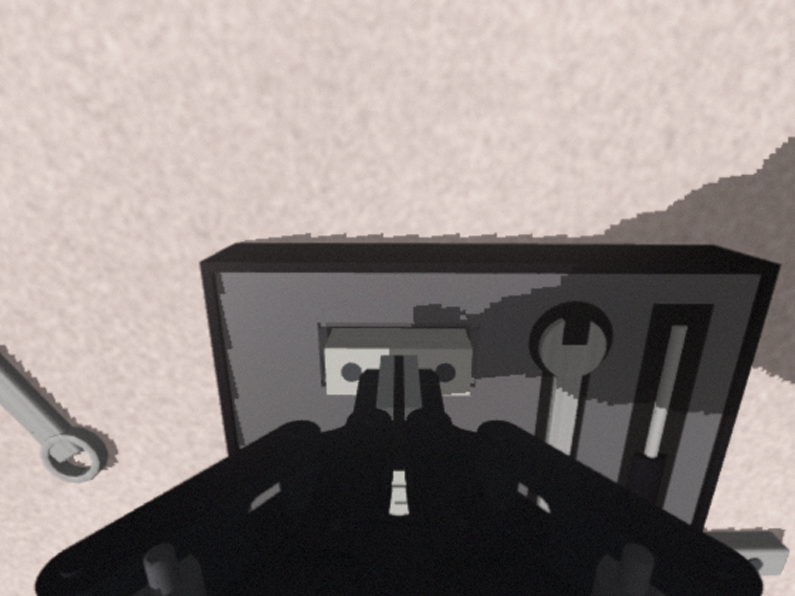

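The gauge sits in the mouth, with its crossbar at (325–472, 350–393) and the closed fingertips over it. I'll press the head gently.

```bash
for i in 1; do
python3 -m pendant '[[0,0,0,1,0,0,0],[0,0,0,2,0,0,0],[0,0,0,3,0,0,0],[0,0,0,4,0,0,0]]' 30
python3 -m pendant '[[0,0,0,1,0,0,0],[0,0,0,2,0,0,0]]' 
python3 -m pendant '[[0,0,0,1,0,0,0],[0,0,0,2,0,0,0]]' 
python3 -m pendant '[[0,0,0,1,0,0,0],[0,0,0,2,0,0,0]]' 
done | egrep 'eef|tool|wrist'
```

```text
eef_pos: [0.5429, 0.0626, 0.0467]
tool_rot: [0.999, -0.049, 0.0, -0.0]
wrist_force: [0.8, -0.1, -0.5]
eef_pos: [0.5431, 0.0625, 0.0449]
tool_rot: [0.999, -0.049, 0.0, -0.0]
wrist_force: [-0.5, -1.4, 11.2]
eef_pos: [0.5429, 0.0625, 0.0427]
tool_rot: [0.999, -0.049, 0.0, -0.0]
wrist_force: [1.3, 0.6, 3.1]
eef_pos: [0.5431, 0.0627, 0.0407]
tool_rot: [0.999, -0.049, 0.0, -0.0]
wrist_force: [2.6, 0.8, 4.6]
```

```bash
for i in 1; do
python3 -m pendant '[[0,0,0,1,0,0,0],[0,0,0,2,0,0,0]]' 
python3 -m pendant '[[0,0,0,1,0,0,0],[0,0,0,1,0,0,0]]' 
python3 -m pendant '[[0,0,0,1,0,0,0],[0,0,0,1,0,0,0]]' 
done | egrep 'eef|tool|wrist'
```

```text
eef_pos: [0.5434, 0.0627, 0.0389]
tool_rot: [0.999, -0.049, 0.001, -0.0]
wrist_force: [-0.3, 1.7, 25.2]
eef_pos: [0.5435, 0.0627, 0.0388]
tool_rot: [0.999, -0.049, 0.001, -0.0]
wrist_force: [-1.7, 2.5, 29.1]
eef_pos: [0.5435, 0.0627, 0.0386]
tool_rot: [0.999, -0.049, 0.001, -0.0]
wrist_force: [-6.1, 0.6, 46.7]
```

The head is on the floor of the cutout: a firm stop at z = 0.0387. Now the tail.

```bash
for i in 1; do
python3 -m pendant '[[0,0,0,-10,0,0,0],[0,0,0,-23,0,0,0],[0,-25,0,-23,0,0,0],[0,-55,0,-23,0,0,0],[0,-85,0,-23,0,0,0]]' 
python3 -m pendant '[[0,-5,0,0,0,0,0],[0,-5,0,3,0,0,0],[0,-5,0,6,0,0,0],[0,-5,0,8,0,0,0],[0,-5,0,9,0,0,0]]' 
python3 -m pendant '[[0,0,0,1,0,0,0],[0,0,0,2,0,0,0],[0,0,0,3,0,0,0]]' 
python3 -m pendant '[[0,0,0,1,0,0,0],[0,0,0,2,0,0,0]]' 
done | egrep 'eef|tool|wrist'
```

```text
eef_pos: [0.4567, 0.0707, 0.0597]
tool_rot: [0.999, -0.049, -0.0, 0.0]
wrist_force: [0.1, 1.5, -1.4]
eef_pos: [0.4538, 0.0711, 0.05]
tool_rot: [0.999, -0.049, -0.0, 0.0]
wrist_force: [-0.9, -0.6, -0.2]
eef_pos: [0.4534, 0.0713, 0.0475]
tool_rot: [0.999, -0.049, 0.0, -0.0]
wrist_force: [0.1, 0.0, 0.5]
eef_pos: [0.4532, 0.0713, 0.0457]
tool_rot: [0.999, -0.049, -0.0, -0.0]
wrist_force: [-2.4, 0.5, 7.8]
```

```bash
for i in 1; do
python3 -m pendant '[[0,0,0,1,0,0,0],[0,0,0,2,0,0,0]]' 
python3 -m pendant '[[0,0,0,1,0,0,0],[0,0,0,2,0,0,0]]' 
python3 -m pendant '[[0,0,0,1,0,0,0],[0,0,0,2,0,0,0]]' 
python3 -m pendant '[[0,0,0,1,0,0,0],[0,0,0,1,0,0,0]]' 
done | egrep 'eef|wrist'
```

```text
eef_pos: [0.4532, 0.0713, 0.0436]
wrist_force: [-1.2, 0.2, 3.9]
eef_pos: [0.453, 0.0713, 0.0415]
wrist_force: [-2.9, 0.7, 4.6]
eef_pos: [0.4529, 0.0713, 0.0395]
wrist_force: [-3.1, 0.1, 3.9]
eef_pos: [0.4531, 0.0713, 0.0384]
wrist_force: [0.4, -0.7, 0.8]
```

```bash
for i in 1; do
python3 -m pendant '[[0,0,0,0.7,0,0,0],[0,0,0,0.7,0,0,0]]' 
python3 -m pendant '[[0,0,0,0.7,0,0,0],[0,0,0,0.7,0,0,0]]' 
python3 -m pendant '[[0,0,0,0.7,0,0,0],[0,0,0,0.7,0,0,0]]' 
done | egrep 'eef|wrist'
```

```text
eef_pos: [0.4533, 0.0713, 0.0381]
wrist_force: [-2.8, 1.1, 6.4]
eef_pos: [0.4533, 0.0713, 0.0379]
wrist_force: [-4.8, -0.6, 23.4]
eef_pos: [0.4533, 0.0713, 0.0378]
wrist_force: [-7.8, 0.6, 44.2]
```

Tail home at z = 0.0379. I'll press the head once more, now that the gauge is level.

```bash
for i in 1; do
python3 -m pendant '[[0,0,0,-10,0,0,0],[0,0,0,-20,0,0,0],[0,30,0,-20,0,0,0],[0,60,0,-20,0,0,0],[0,90,0,-20,0,0,0]]' 
python3 -m pendant '[[0,0,0,0,0,0,0],[0,0,0,6,0,0,0],[0,0,0,11,0,0,0],[0,0,0,14,0,0,0],[0,0,0,15,0,0,0]]' 
python3 -m pendant '[[0,0,0,1,0,0,0],[0,0,0,2,0,0,0]]' 
python3 -m pendant '[[0,0,0,0.7,0,0,0],[0,0,0,0.7,0,0,0]]' 
python3 -m pendant '[[0,0,0,0.7,0,0,0],[0,0,0,0.7,0,0,0]]' 
done | egrep 'eef|wrist'
```

```text
eef_pos: [0.5445, 0.0624, 0.0571]
wrist_force: [-0.6, 1.6, -0.4]
eef_pos: [0.542, 0.0626, 0.0408]
wrist_force: [-1.2, -1.1, 0.0]
eef_pos: [0.5426, 0.0626, 0.0395]
wrist_force: [-0.9, 0.2, -0.3]
eef_pos: [0.5427, 0.0626, 0.0388]
wrist_force: [0.3, -0.4, 0.1]
eef_pos: [0.5429, 0.0626, 0.0382]
wrist_force: [0.0, 0.3, 1.3]
```

```bash
for i in 1; do
python3 -m pendant '[[0,0,0,0.7,0,0,0],[0,0,0,0.7,0,0,0]]' 
python3 -m pendant '[[0,0,0,0.7,0,0,0],[0,0,0,0.7,0,0,0]]' 
python3 -m pendant '[[0,0,0,-15,0,0,0],[0,0,0,-50,0,0,0],[0,0,0,-90,0,0,0],[0,0,0,-120,0,0,0]]' 
python3 -m pendant '[[40,0,40,0,0,0,0],[40,0,80,0,0,0,0],[40,0,120,0,0,0,0],[40,0,160,0,0,0,0],[40,0,200,0,0,0,0]]'
python3 -m pendant '[[40,0,40,0,0,0,0],[40,0,60,0,0,0,0],[40,0,60,0,0,0,0]]'
done | egrep 'eef|wrist'
python3 - <<'E'
from h import *
t,c=snap('top','t8'); t0,_=load('t4')
o=np.zeros((600,800,3),np.uint8)
o[:,:]=cv2.resize(t[150:270,175:335],(800,600),interpolation=cv2.INTER_CUBIC)
cv2.imwrite('pics/m8.png',o[:,:,::-1]); print(ctrl.observe()['t'])
E
```

```text
eef_pos: [0.5429, 0.0626, 0.038]
wrist_force: [-2.6, 0.2, 13.7]
eef_pos: [0.543, 0.0626, 0.038]
wrist_force: [-5.8, -0.7, 28.1]
eef_pos: [0.5429, 0.0624, 0.1593]
wrist_force: [0.3, 0.6, 0.7]
eef_pos: [0.5228, -0.1383, 0.1568]
wrist_force: [0.8, 0.0, 0.4]
eef_pos: [0.5162, -0.2016, 0.1568]
wrist_force: [-0.5, -0.9, 0.2]
19.6333
```

View pics/m8.png

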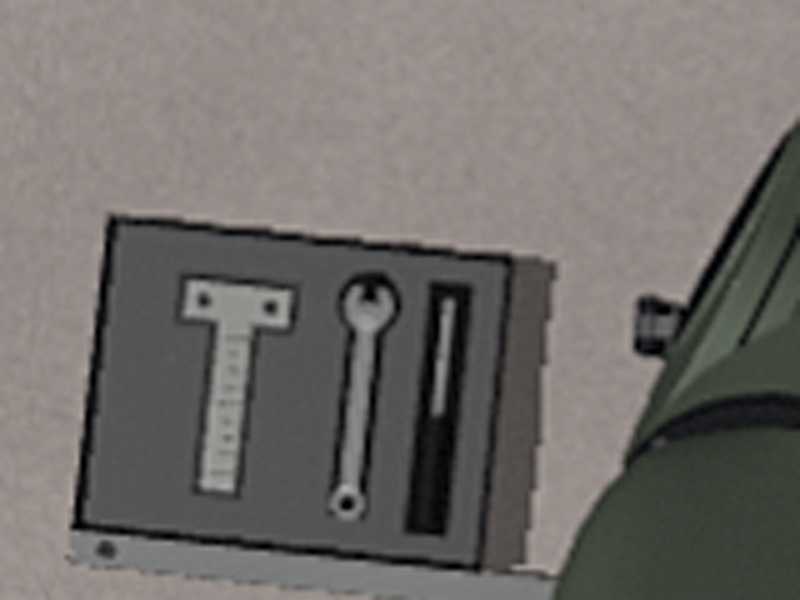

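The gauge is home with an even rim at (180–297, 280–495), and the case edge is parallel to and touching the stop bar. Nothing is in contact with the robot, so I'm handing in.

```bash
python3 -c "
from workcell import order; print(order.hand_in())"
```

```text
the job is handed in; nothing more can be done
None
```

The job is handed in at about 20 s on the robot's clock: the case looks flush against the stop bar in the last top view, and the gauge is pressed down at both ends (firm stops at z = 38 mm, the height it should have when home). The gripper has let go and is clear of everything. I did not check the bystanders again after the first pictures.

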